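# Re-hang the gear guard on the stringing clamp stand

## Task

The yellow gear guard was parked on the grey service bracket while the gears of the blue clamp stand were greased. Pinch its two tabs together to pull back the sprung hinge pin, lift the guard off the bracket, and hang it on the clamp stand so that it sits fully down in the stand's hinge yoke with the pin sprung out into its hole. The yoke is clamped somewhere on its adjuster, so find its place by feel: never press the guard on the stand with more than 25 N, set it down before you let go rather than dropping it, and leave the other things on the cart alone.

Things in the scene. Friction and masses are not known exactly. Their poses are not given: they have to be found in the camera images.
- guard: Yellow gear guard, loose, 0.27 to 0.42 kg with its pin. Origin: centre of its hinge block, on the hinge line; z up, y along the hinge line, x through the panel. Block 24 (x) by 120 (y) by 14 mm (z) about the origin; a panel 4 mm thick, 80 mm wide hangs from it to 80 mm below the origin. A fixed steel stub, 8 mm diameter, sticks out 14 mm from the -y end; the sprung pin, alike, from the +y end.
- guard_pinch (a point): Where to pinch, fingers closing along the guard's y: 44 mm above its origin, midway between the outer faces of its two tabs when pinched. Tabs 20 mm wide (x), 6 mm thick, tops 64 mm above the origin: orange fixed tab, outer face at y = -14 mm; black pin tab, outer face at +32 mm at rest, +14 mm pulled back. Keep the fingertips over 18 mm above the origin, clear of the ears.
- guard_pin (a joint): How far the sprung pin is pulled back towards -y into the guard, m: 0 out, 0.018 fully back at its stop (tabs pinched to 28 mm over both), when its end is inside the block. The spring pushes it out with 5 N at 0 and 8 N fully back.
- rack_hinge (a point): Centre of the service bracket's hinge line, 115 mm above the cart top; z up, y along the hinge line. The guard hangs here at the start, its axes parallel to these, within 1 mm.
- rack: Grey plastic service bracket, fixed; origin under rack_hinge on the cart top, same axes. Base plate 120 by 170 mm. Its ears, and those of the stand's yoke: 8 mm thick, 125 mm apart inside, tops 18 mm above their hinge line, reaching 18 mm before and behind it. The -y ear has an open-topped slot for the stub (20 mm wide for 8 mm, then 12 mm); the +y ear a closed hole, 12 by 14 mm.
- stand_hinge (a point): Mid-adjustment point of the stand's hinge line, 115 mm above the cart top; z up; y along the hinge line, the same way as the guard's y when hung. The aluminium yoke is clamped up to 8 mm either way along y and up to 5 mm up or down from here; x is exact. Ledges inside its ears carry the block; home, the guard's origin is on the yoke's hinge line, give or take 2.5 mm in y.
- stand: Blue hand-cranked clamp stand, fixed, with its yoke; origin under stand_hinge on the cart top, same axes. Housing 45 to 115 mm behind (+x) the hinge line, 108 mm high; clamp post on it to 178 mm, 74 to 106 mm behind; crank to 174 mm behind. Lowered too far to +y or -y, the guard's block lands on that ear's top, 25 mm above home.
- tin: Squat round tin of grommets, 72 mm diameter, 46 mm high, loose; origin centre of underside. Leave alone.
- punch: Steel pin punch lying along its x, 115 mm long, 12 mm thick, loose; origin near its middle on the underside. Leave alone.
- bumper0: White plastic bumper guard, a channel 18 by 80 mm, 12 mm high, loose; origin centre of underside. Leave alone.
- bumper1: Second white bumper guard, same as bumper0. Leave alone.
Not all that is in view belongs to the job. Leave any green or orange look-alike of the rack alone. Of the things shaped like the guard, the yellow one is meant.

How it is judged (in metres and radians):
On the way, in this order (a step that is already met when the one before it is completed fails the run):
1. the pin is pulled back while the guard still sits in the bracket (value of joint guard_pin above 0.0135 m and distance between guard and rack_hinge below 0.012 m), for 0.1 s.
2. the guard is lifted off, clear of the bracket (z of guard in the frame of rack_hinge above 0.045 m and contact force between guard and rack below 0.1 N), for 0.1 s.
At the end, for the whole second after the job is handed in: The guard hangs at rest in the stand's yoke: within 4 mm in x of stand_hinge, 12.5 mm in y, 8 mm below to 7 mm above it, hinge lines parallel within 0.06 rad, upright within 0.1 rad, carried by the stand, pin out to within 3 mm (value of joint guard_pin below 0.003 m and x of guard in the frame of stand_hinge between -0.004 and 0.004 m and y of guard in the frame of stand_hinge between -0.0125 and 0.0125 m and z of guard in the frame of stand_hinge between -0.008 and 0.007 m and angle between guard's own z axis and vertical below 0.1 rad and angle between the y axis of guard and the y axis of stand_hinge, either way round below 0.06 rad and contact force between guard and stand above 1 N and linear speed of guard below 0.02 m/s); the robot touches nothing.
It fails at once if the guard is forced against the stand with more than 25 N (contact force between guard and stand above 25 N).
It fails at once if the guard is dropped (moves faster than 0.25 m/s with no finger on it) (contact force between the fingers and guard below 0.01 N and linear speed of guard above 0.25 m/s).
It fails at once if the tin, the punch or a bumper guard is moved more than 20 mm (distance of any of tin, punch, bumper0, bumper1 from where it was at the start of the episode above 0.02 m).
It also fails if it takes over 58 s, if anything falls off the work surface, if the arm or the gripper's body presses on something with over 40 N, if the wrist force passes 120 N, or if a joint passes its speed limit or range.

## Robot

A 6-joint arm with a two-finger parallel gripper is mounted at the origin on the work surface. World frame = base frame: x ahead of the robot, y to its left, z up, the work surface at z = 0. Lengths are in m, angles in degrees, forces in N, time in s.
With the tool pointing down it reaches from about 0.35 to 0.875 m from the base axis. Payload 4.2 kg.
Tool frame: the origin (TCP) lies midway between the tips of the shut fingers; the grasp point (between the pads) lies 19 mm behind it; y points along the fingers, z is the direction in which the jaws open and shut, and the axes are right-handed (so a half turn about y gives the same grasp; the last joint's range is limited). The gripper opens to 87 mm and grips with 3 to 60 N. Pads are 19 mm wide; open, the fingers measure 117 mm over their backs; the gripper's body (75 mm by 190 mm) begins 51 mm behind the grasp point.
Start: joints at [-55.772, 22.042, 0.453, 0, -68.411, -14.817], TCP at [0.208, -0.589, 0.223] pointing down, gripper open.
Joint ranges: [-179.83, 179.83], [-69.29, 118.12], [-61.27, 80.66], [-181.25, 117.63], [-171.15, -9.14], [-177.46, 177.46]. Speed limits (degrees/s): [159.86, 159.86, 180, 180, 180, 180].

## Interface

Orientations are given as [roll, pitch, yaw] about the fixed x, y, z axes, in that order (R = Rz(yaw) Ry(pitch) Rx(roll)).
In Python, from workcell import env gives the robot as it stands. The module is installed in compiled form; this text tells all that it offers. Calls block until the motion is done:
- env.goto(position, orientation): joint-space move of the TCP to a pose.
- env.move_straight(position, rotation=None, rate=0.15, force_limit=None): straight line of the TCP; rotation=None keeps the orientation; rate is the mean speed in m/s. With force_limit (N) it stops when the force on the tool has changed by that much, and returns True; else False.
- env.set_joints(angles): joint-space move.
- env.gripper_to(opening, grasp_force=None): opening from 0.0 (shut) to 1.0 (fully open); grasp_force is the grip in N (None keeps the last); returns when the fingers have stopped.
- env.dwell(seconds).
- env.inverse_kinematics(position, orientation): joint angles nearest the present ones, or None.
- env.read_state(): the state.
- env.grab_frame(name): name is "scene" or "top"; returns a dict with "image" (480x640x3 uint8, blue, green, red), "fx", "fy", "cx", "cy" (pixels), "position" and "orientation" of the camera in the world. Camera axes: x right, y up, looking along -z (the intrinsics and any distortion apply to the point x, -y, -z); pixel columns grow to the right and rows downward; lengths in m; the calibration is good to about 2 mm. A picture is of the moment at which its call begins. There is no depth.
A pose or a line that the arm cannot do raises env.Unreachable and nothing moves.
- env.close_job(): hands the job in, once; it reports no verdict.
Trained networks look in a picture, given as the dict that the camera call returned (one of the last four; its "shot" number tells which), for a name from the list of things; names that differ only in an ending like _2 or _b are one class to them, and where a whole thing is asked for, a point or a joint stands for the part that bears it (a point fixed in the world has none). Each returns a list of dicts, best first, with "score" (0 to 1); they miss things now and then, are a little off and sometimes report something else, mostly with a low value. They report only what shows in the picture. A call takes as long as a camera call. They do not tell look-alikes from the thing itself.
- env.search_frame(picture, thing): "xyz" ([x, y, z] in m, in world coordinates, good to about 4 mm: the middle of the surface that is visible of it).
- env.trace(picture, thing): "mask" (480x640 bool, what is visible of it).
The state is a dict: "clock": time; "joint_positions": joint angles; "qvel": joint speeds; "joint_torque": joint torques, N m; "position": TCP position; "tool_rot": TCP orientation; "force": force on the tool from outside, world axes, zero at the start; "wrist_torque": the same for the moment, N m; "opening": opening from 0.0 (shut) to 1.0 (fully open).
Only numpy, scipy, OpenCV 4.12 (cv2) and the standard library are available. Lean on these libraries where they do the work, as an engineer would, in place of code of your own. Each camera call takes 0.05 s, during which the arm holds its last target. There are 200 camera calls.

## Working session

There is one attempt and no reset: what is moved stays moved. The work goes in short steps, each a Python script; the robot and the scene stay as the last script left them, time stands still between calls to the robot, and variables do not carry over. Pictures are saved under pics/ and viewed, about 8 in all and at most 12, crops included, and the job is handed in when it is done.

```bash
mkdir -p pics; cat > h.py <<'E'
import numpy as np, cv2
from scipy.spatial.transform import Rotation as R
from workcell import env
def shot(n,f):
    p=env.grab_frame(n); cv2.imwrite('pics/'+f,p['image']); return p
E
python3 - <<'E'
from h import *
for n in ("scene","top"):
    p=shot(n,n+"0.png"); print(n,{k:(np.round(v,4).tolist() if k!='image' else 0) for k,v in p.items()})
    for t in ("guard","rack","stand","tin","punch","bumper0"):
        print(t,[(np.round(d['xyz'],3).tolist(),round(d['score'],2)) for d in env.search_frame(p,t)])
s=env.read_state(); print(s)
E
```

```text
scene {'image': 0, 'fx': 493.1314, 'fy': 493.1314, 'cx': 317.6764, 'cy': 241.51, 'position': [0.9697, 0.1043, 0.8501], 'orientation': [30.814, -0.4967, 103.9695], 'shot': 1}
guard [([0.3, -0.177, 0.087], 0.87), ([0.485, 0.263, 0.121], 0.82), ([0.664, -0.243, 0.101], 0.18)]
rack [([0.748, 0.242, 0.009], 0.83), ([0.294, 0.252, 0.01], 0.64)]
stand [([0.671, -0.246, 0.102], 0.58)]
tin [([0.406, -0.012, 0.05], 0.7)]
punch [([0.595, -0.021, 0.011], 0.54)]
bumper0 [([0.794, -0.012, 0.007], 0.67), ([0.716, 0.025, 0.006], 0.62)]
top {'image': 0, 'fx': 525.3449, 'fy': 525.3449, 'cx': 320.9196, 'cy': 237.2662, 'position': [0.3392, -0.0078, 1.2611], 'orientation': [8.8756, 0.861, -88.5324], 'shot': 2}
guard [([0.287, -0.186, 0.089], 0.71), ([0.484, 0.258, 0.124], 0.62)]
rack [([0.733, 0.236, 0.007], 0.95), ([0.492, 0.266, 0.011], 0.73), ([0.28, 0.251, 0.01], 0.64)]
stand [([0.617, -0.258, 0.087], 0.66)]
tin [([0.39, -0.01, 0.046], 0.89), ([0.482, 0.261, 0.121], 0.4)]
punch [([0.587, -0.017, 0.008], 0.71), ([0.794, -0.017, 0.005], 0.51)]
bumper0 [([0.794, -0.013, 0.004], 0.83), ([0.717, 0.022, 0.006], 0.75)]
{'clock': 0.7, 'joint_positions': array([-5.57726765e+01,  2.20386703e+01,  4.52532051e-01, -2.68300025e-03,
       -6.84130788e+01, -1.48164841e+01]), 'qvel': array([ 0.05424118,  0.03050569, -0.05236745,  0.02485383,  0.03133606,
       -0.05050486]), 'joint_torque': array([-4.04651410e-04, -3.90328395e+01,  1.87583810e+01,  4.22360837e+00,
        1.55161147e-02, -1.64254590e-05]), 'position': array([ 0.20772838, -0.58942611,  0.22257421]), 'tool_rot': array([-9.00001190e+01, -2.61211092e-03,  1.94098523e+01]), 'force': array([-0.36395788,  0.40472674, -0.72527868]), 'wrist_torque': array([ 0.03655451, -0.02215094, -0.01009365]), 'opening': 1.0030884538124403}
```

View pics/scene0.png

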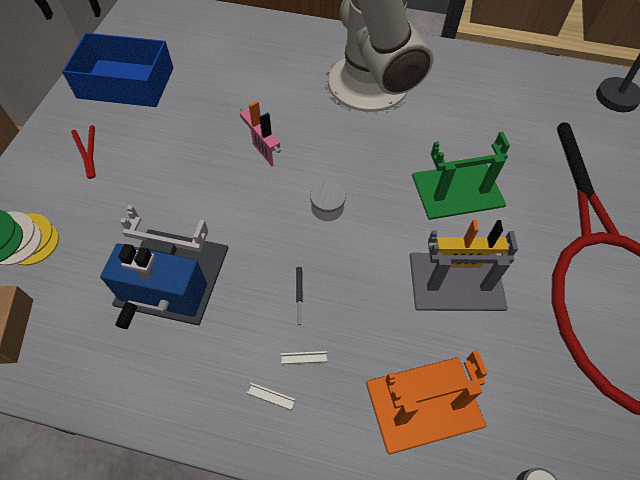

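View pics/top0.png

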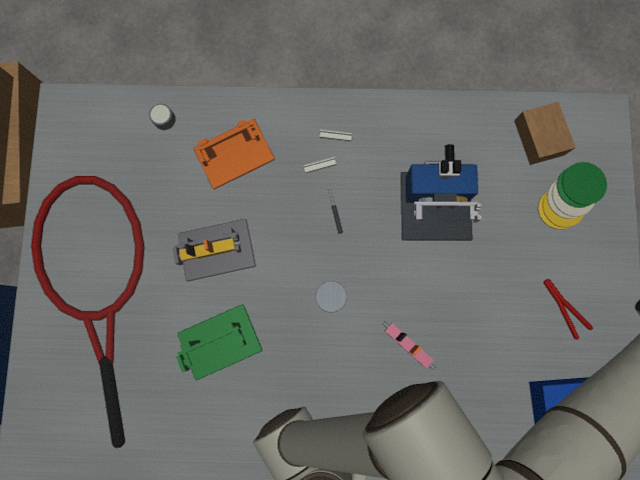

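Scene: the yellow guard is on the grey bracket at scene (475,245), top (210,248). The look-alikes are the pink guard (262,135), the green bracket (460,175) and the orange bracket (430,400). The stand is at (155,270), with its yoke at scene (130–205,225) and top (418–478,211). I choose the yellow guard and will check it in close crops.

```bash
python3 - <<'E'
import cv2,numpy as np
s=cv2.imread('pics/scene0.png');t=cv2.imread('pics/top0.png')
c=lambda i,x,y:cv2.resize(i[y:y+90,x:x+120],(396,297),interpolation=cv2.INTER_CUBIC)
# scale 3.3
cv2.imwrite('pics/crop.png',np.vstack([np.hstack([c(s,405,210),c(t,165,205)]),np.hstack([c(s,100,195),c(t,390,160)])]))
E
```

```text
(no output)
```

View pics/crop.png

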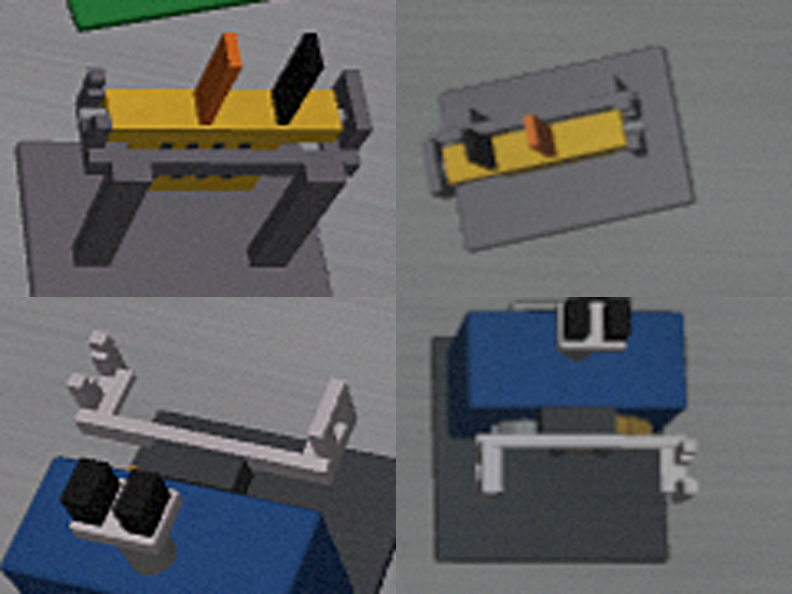

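The crops confirm the yellow guard, black tab toward +y, in the grey bracket. The stand yoke's forked ear is on the −y side and the holed ear is on +y. Now I'll fit the poses to known points.

```bash
cat >> h.py <<'E'
CAM={'scene':((493.1314,493.1314,317.6764,241.51),[0.9697,0.1043,0.8501],[30.814,-0.4967,103.9695]),
'top':((525.3449,525.3449,320.9196,237.2662),[0.3392,-0.0078,1.2611],[8.8756,0.861,-88.5324])}
def proj(c,P):
    (fx,fy,cx,cy),p,o=CAM[c]; q=R.from_euler('xyz',o,degrees=True).inv().apply(np.atleast_2d(P)-p)
    return np.c_[cx+fx*q[:,0]/-q[:,2], cy+fy*-q[:,1]/-q[:,2]]
def back(c,uv,z):
    (fx,fy,cx,cy),p,o=CAM[c]; uv=np.atleast_2d(uv).astype(float)
    d=R.from_euler('xyz',o,degrees=True).apply(np.c_[(uv[:,0]-cx)/fx,-(uv[:,1]-cy)/fy,-np.ones(len(uv))])
    return np.array(p)+d*((z-p[2])/d[:,2])[:,None]
E
python3 - <<'E'
from h import *
np.set_printoptions(precision=4,suppress=True)
T1=lambda a:np.array(a,float)-[396,0]; 
S1=lambda a:np.array(a,float)
f=lambda a,o:a/3.3+np.array(o)-.35
print('block top, topcam',back('top',f(T1([(440,148),(622,110),(630,148),(448,182)]),(165,205)),.122))
print('block top, scene (-x,-y),(-x,+y),(+x,+y)',back('scene',f(S1([(106,91),(335,90),(342,125)]),(405,210)),.122))
print('plate top',back('top',f(T1([(438,93),(663,46),(694,203),(470,250)]),(165,205)),.008))
T2=lambda a:np.array(a,float)-[396,297]
print('housing top',back('top',f(T2([(470,312),(685,314),(687,408),(470,408)]),(390,160)),.108))
print('stand plate',back('top',f(T2([(433,337),(435,560),(666,562)]),(390,160)),.008))
print('ears: +y ear box, -y',back('top',f(T2([(480,437),(503,437),(503,492),(482,492),(660,492),(688,497),(688,440)]),(390,160)),.133))
S2=lambda a:np.array(a,float)-[0,297]
print('housing scene -y-x corner,+y-x',back('scene',f(S2([(58,458),(322,513)]),(100,195)),.108))
print('ear tops scene +y far',back('scene',f(S2([(333,378),(355,383),(100,333),(75,378)]),(100,195)),.133))
E
```

```text
block top, topcam [[0.4821 0.327  0.122 ]
 [0.5105 0.2069 0.122 ]
 [0.4851 0.2003 0.122 ]
 [0.4595 0.3201 0.122 ]]
block top, scene (-x,-y),(-x,+y),(+x,+y) [[0.4875 0.2035 0.122 ]
 [0.4571 0.3204 0.122 ]
 [0.4779 0.325  0.122 ]]
plate top [[0.5371 0.3647 0.008 ]
 [0.5761 0.2006 0.008 ]
 [0.4605 0.1724 0.008 ]
 [0.4224 0.3336 0.008 ]]
housing top [[ 0.691  -0.188   0.108 ]
 [ 0.6927 -0.3349  0.108 ]
 [ 0.6267 -0.3349  0.108 ]
 [ 0.6235 -0.1879  0.108 ]]
stand plate [[ 0.7017 -0.1761  0.008 ]
 [ 0.5338 -0.178   0.008 ]
 [ 0.5362 -0.3457  0.008 ]]
ears: +y ear box, -y [[ 0.5977 -0.1906  0.133 ]
 [ 0.598  -0.2058  0.133 ]
 [ 0.5609 -0.2057  0.133 ]
 [ 0.5606 -0.1919  0.133 ]
 [ 0.5632 -0.3089  0.133 ]
 [ 0.5603 -0.3272  0.133 ]
 [ 0.5987 -0.328   0.133 ]]
housing scene -y-x corner,+y-x [[ 0.6284 -0.3336  0.108 ]
 [ 0.6253 -0.187   0.108 ]]
ear tops scene +y far [[ 0.5595 -0.2009  0.133 ]
 [ 0.5596 -0.1886  0.133 ]
 [ 0.5631 -0.3315  0.133 ]
 [ 0.5928 -0.3318  0.133 ]]
```

Guard at about (0.4843, 0.264), yaw 13.4°. Stand hinge at about (0.5795, −0.261), yaw 1.0°. The two views agree to about 2 mm, so I'll move now.

```bash
python3 - <<'E'
from h import *
env.move_straight([.208,-.589,.33])
env.goto([.4843,.264,.30],[-90,0,13.4])
print(env.read_state()['joint_positions'].round(1))
env.move_straight([.4843,.264,.20])
a=shot('scene','a.png');b=shot('top','b.png')
c=lambda i,x,y,w=160,h=120:cv2.resize(i[y:y+h,x:x+w],(400,300),interpolation=cv2.INTER_CUBIC)
cv2.imwrite('pics/ab.png',np.hstack([c(a['image'],395,160),c(b['image'],130,190)]))
s=env.read_state();print(s['clock'],s['position'],s['force'])
E
```

```text
[  45.4   12.2   -2.3    0.   -75.4 -122. ]
5.625 [0.48497642 0.2644842  0.20133296] [0.83577568 1.06172824 0.53420191]
```

View pics/ab.png

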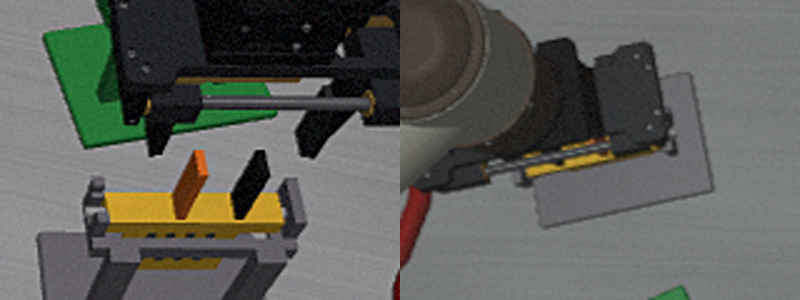

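The fingers straddle both tabs: in the crop the left tip is at (155,150) and the right at (305,150), with orange at (195,160) and black at (262,160). Next: descend and pinch.

```bash
python3 - <<'E'
from h import *
np.set_printoptions(precision=4,suppress=True)
def st(m):
    s=env.read_state();print(m,round(s['clock'],2),s['position'],s['force'],s['wrist_torque'],round(s['opening'],3))
print(env.move_straight([.4843,.264,.1405],rate=.08,force_limit=6)); st('down')
env.gripper_to(0.0,35); st('pinch')
a=shot('scene','c.png'); cv2.imwrite('pics/cc.png',cv2.resize(a['image'][170:290,395:555],(640,480),interpolation=cv2.INTER_CUBIC))
E
```

```text
False
down 6.52 [0.4847 0.2643 0.141 ] [0.053  0.3498 0.6697] [-0.0373 -0.0218 -0.0439] 1.002
pinch 7.52 [0.4845 0.2639 0.1409] [-0.8029 -1.3333  2.0094] [0.2767 0.3025 0.026 ] 0.315
```

View pics/cc.png

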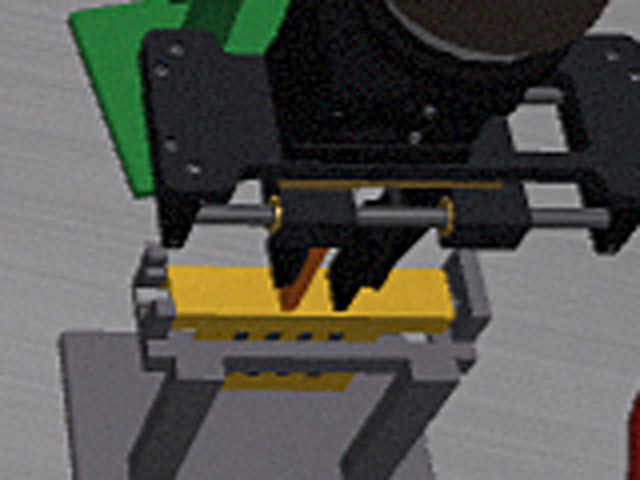

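The tabs are pinched to about 27.5 mm (0.315 × 87), so the pin is fully back, and the guard is still seated. Next: lift and carry.

```bash
python3 - <<'E'
from h import *
np.set_printoptions(precision=4,suppress=True)
def st(m):
    s=env.read_state();print(m,round(s['clock'],2),s['position'],s['force'],s['wrist_torque'],round(s['opening'],3))
env.dwell(.15)
print(env.move_straight([.4843,.264,.20],rate=.05,force_limit=12)); st('lift')
env.move_straight([.4843,.264,.30],rate=.12); st('up')
env.goto([.54,0,.31],[-90,0,6])
env.goto([.5795,-.261,.27],[-90,0,1.0]); print(env.read_state()['joint_positions'].round(1))
env.move_straight([.5795,-.261,.215],rate=.08); env.dwell(.3); st('hover')
a=shot('scene','d.png');b=shot('top','e.png')
c=lambda i,x,y,w=120,h=150:cv2.resize(i[y:y+h,x:x+w],(400,500),interpolation=cv2.INTER_CUBIC)
cv2.imwrite('pics/de.png',np.hstack([c(a['image'],100,140),c(b['image'],385,140)]))
E
```

```text
False
lift 9.06 [0.4841 0.2638 0.1996] [ 0.8226 -0.2565 -2.9744] [ 0.0224 -0.0011 -0.    ] 0.315
up 10.04 [0.4838 0.2637 0.2989] [ 0.3648  0.6216 -3.0302] [ 0.0059 -0.0095 -0.0305] 0.314
[ -9.6  21.6   6.5  -0.  -75.  -79.3]
hover 13.27 [ 0.5796 -0.2611  0.2155] [ 0.0321 -0.0372 -2.8754] [ 0.0535 -0.007  -0.0101] 0.315
```

View pics/de.png

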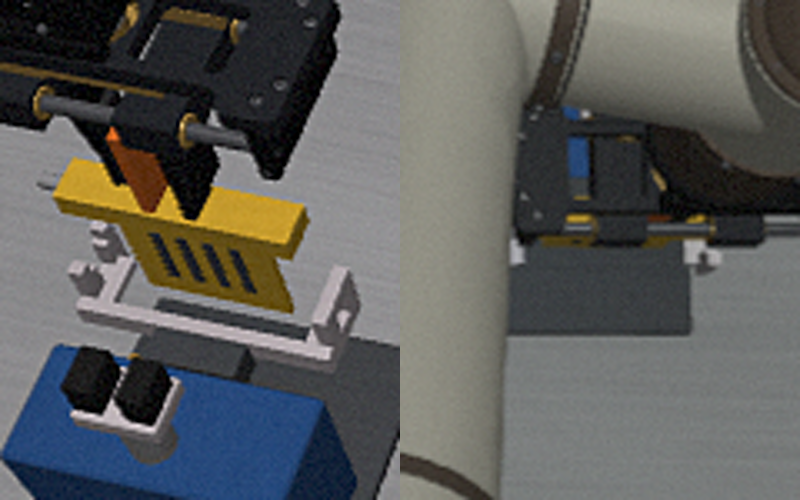

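```bash
python3 - <<'E'
from h import *
np.set_printoptions(precision=4,suppress=True)
f=lambda a,o:np.array(a,float)/3.333+np.array(o)-.35
print(back('scene',f([(75,160),(310,207),(291,241),(53,195)],(100,140)),.197))
for z in (.128,.133,.138): print('ear +y far top in/out; -y tip', back('scene',f([(333,265),(357,273),(100,221),(75,266)],(100,140)),z)[:,:2].tolist())
y0=-.261
for dy in (0,): 
  P=[(x,y,z) for x in (-.018,.018) for y in (.0625,.0705,-.0625,-.0705) for z in (.018,)]
  W=R.from_euler('z',1,degrees=True).apply(P)+[.5795,y0,.115]
  print('model px in crop',(((proj('scene',W)+.35-[100,140])*3.333)).round(0).tolist())
E
```

```text
[[ 0.5695 -0.3204  0.197 ]
 [ 0.5675 -0.1981  0.197 ]
 [ 0.5884 -0.1996  0.197 ]
 [ 0.5916 -0.3214  0.197 ]]
ear +y far top in/out; -y tip [[0.5569467062333744, -0.20470695726879495], [0.5585621686221351, -0.190770463407819], [0.561149100998069, -0.3347194211860016], [0.5908046500651973, -0.33502831842426095]]
ear +y far top in/out; -y tip [[0.5598047126990068, -0.20256731624076008], [0.5614089892243916, -0.1887273221295485], [0.5639780090371351, -0.33167954152123225], [0.5934282157066236, -0.33198629987818523]]
ear +y far top in/out; -y tip [[0.5626627191646392, -0.20042767521272525], [0.5642558098266479, -0.18668418085127808], [0.5668069170762013, -0.32863966185646276], [0.59605178134805, -0.32894428133210946]]
model px in crop [[339.0, 267.0], [354.0, 270.0], [115.0, 222.0], [101.0, 219.0], [315.0, 325.0], [330.0, 328.0], [86.0, 278.0], [72.0, 275.0]]
```

The guard's pose in the grip agrees within 1–2 mm. The yoke looks about 1 mm to −y. I'll lower it by feel.

```bash
cat >> h.py <<'E'
np.set_printoptions(precision=4,suppress=True)
def st(m):
    s=env.read_state();print(m,round(s['clock'],2),s['position'],s['force'],s['wrist_torque'],round(s['opening'],3));return s
E
python3 - <<'E'
from h import *
x,y=.5795,-.262
env.move_straight([x,y,.18],rate=.06); st('pre')
print(env.move_straight([x,y,.134],rate=.02,force_limit=4)); st('contact')
E
```

```text
pre 14.1 [ 0.5797 -0.2621  0.1802] [-0.4269 -0.1916 -3.2277] [ 0.0098 -0.0745  0.0127] 0.316
True
contact 15.82 [ 0.5796 -0.2622  0.1413] [-0.2891 -0.8929  4.2893] [0.2864 0.0292 0.0588] 0.317
```

```bash
python3 - <<'E'
from h import *
x,y=.5795,-.262
p=env.read_state()['position']
print(env.move_straight([x,y,p[2]-.003],rate=.01,force_limit=4)); s=st('press')
z=s['position'][2]
# feel sideways along y, lightly
for d in (.006,-.006):
    r=env.move_straight([x,y+d,z],rate=.012,force_limit=4); st(f'y{d} {r}')
    env.move_straight([x,y,z],rate=.03)
st('back')
a=shot('scene','f.png');cv2.imwrite('pics/ff.png',cv2.resize(a['image'][180:300,95:255],(800,600),interpolation=cv2.INTER_CUBIC))
E
```

```text
True
press 16.03 [ 0.5797 -0.2622  0.1413] [-0.4643  0.1837  3.3915] [0.3554 0.1422 0.0633] 0.317
y0.006 True 16.36 [ 0.5798 -0.2609  0.1415] [-0.4218 -0.8661  2.4881] [-0.0256 -0.1063 -0.0031] 0.316
y-0.006 True 17.03 [ 0.5795 -0.266   0.1412] [-1.0299 -0.1763  3.3157] [ 0.345   0.0683 -0.0049] 0.316
back 17.28 [ 0.5795 -0.2627  0.1414] [ 0.3888 -2.3428  2.8538] [-0.4571 -0.0838 -0.0001] 0.316
```

View pics/ff.png

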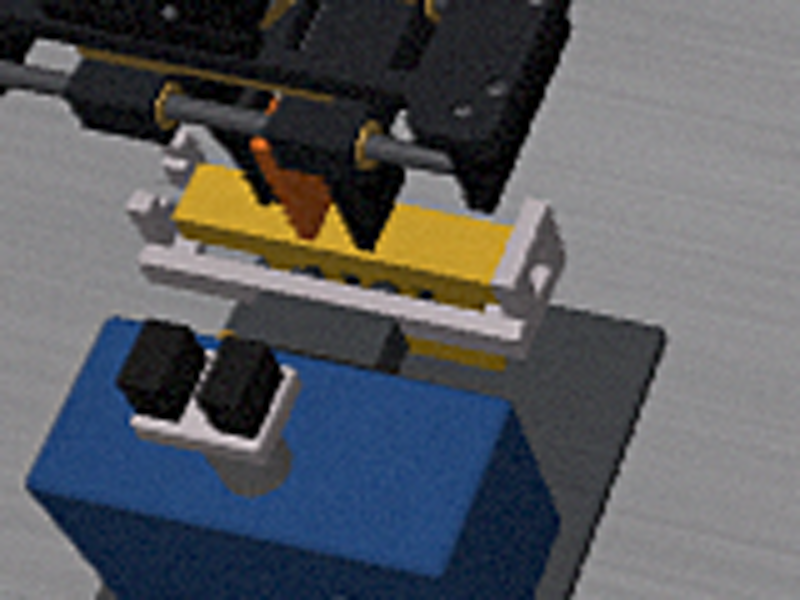

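The guard is down between both ears. The ears touch at y ≈ −0.261 and −0.266, a gap of about 5 mm, which matches the expected clearance. I'll centre it at −0.2635 and release.

```bash
python3 - <<'E'
from h import *
env.move_straight([.5795,-.2635,.1412],rate=.02); st('c')
env.gripper_to(0.6); st('open .6'); env.gripper_to(1.0); env.dwell(.3); st('open 1')
print(env.move_straight([.5795,-.2635,.20],rate=.05,force_limit=5))
st('up')
env.move_straight([.5795,-.2635,.32]); env.goto([.40,-.45,.35],[-90,0,1]); env.dwell(.3)
a=shot('scene','g.png');b=shot('top','i.png')
c=lambda i,x,y,w=120,h=150:cv2.resize(i[y:y+h,x:x+w],(400,500),interpolation=cv2.INTER_CUBIC)
cv2.imwrite('pics/gi.png',np.hstack([c(a['image'],100,170),c(b['image'],385,140)]));st('end')
E
```

```text
c 17.58 [ 0.5795 -0.263   0.1413] [-0.4868  1.2994  3.5724] [ 0.7582  0.0035 -0.0219] 0.315
open .6 18.32 [ 0.5794 -0.2623  0.1408] [-1.3711  5.3881  3.9176] [ 1.6196  0.0228 -0.0431] 0.599
open 1 19.49 [ 0.5795 -0.2635  0.1412] [-0.6887  0.0324 -0.1576] [-0.0269  0.0106  0.0138] 1.0
False
up 20.82 [ 0.5793 -0.2634  0.1995] [-0.4844  0.3837 -0.1069] [ 0.0109 -0.0424 -0.0167] 0.998
end 23.18 [ 0.4005 -0.4496  0.3499] [0.1221 0.2746 0.5412] [-0.0083 -0.0601  0.0127] 1.002
```

View pics/gi.png

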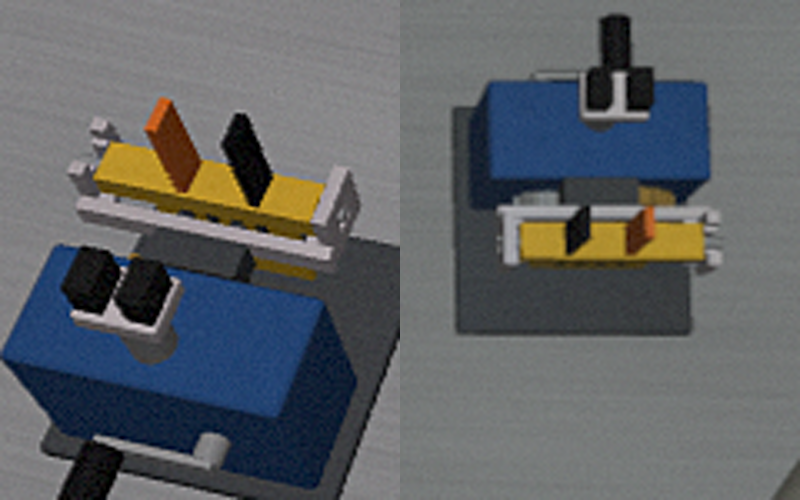

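```bash
python3 - <<'E'
from h import *
g=cv2.imread('pics/g.png')
f=lambda a,o:np.array(a,float)/3.333+np.array(o)-.35
print('block top',back('scene',f([(117,143),(326,186),(97,178)],(100,170)),.122))
# orange, yellow-surface-based tab feet/tops
print('tabs top (z .179)',back('scene',f([(166,98),(240,114)],(100,170)),.179))
print('tabs foot (+x side)',back('scene',f([(186,191),(257,206)],(100,170)),.122))
t=lambda a:np.array(a)-[400,0]
print('top cam tops',back('top',f(t([(590,207),(655,207)]),(385,140)),.179),'block',back('top',f(t([(520,223),(704,223),(704,258),(521,260)]),(385,140)),.122))
cv2.imwrite('pics/ear.png',np.hstack([cv2.resize(i,(400,400),interpolation=cv2.INTER_CUBIC) for i in (g[215:255,185:225],cv2.imread('pics/scene0.png')[215:255,185:225])]))
E
```

```text
block top [[ 0.5687 -0.3235  0.122 ]
 [ 0.5668 -0.2061  0.122 ]
 [ 0.5918 -0.3242  0.122 ]]
tabs top (z .179) [[ 0.569  -0.2779  0.179 ]
 [ 0.569  -0.2384  0.179 ]]
tabs foot (+x side) [[ 0.5878 -0.2758  0.122 ]
 [ 0.5873 -0.2363  0.122 ]]
top cam tops [[ 0.5891 -0.2388  0.179 ]
 [ 0.59   -0.2795  0.179 ]] block [[ 0.5904 -0.2046  0.122 ]
 [ 0.5931 -0.326   0.122 ]
 [ 0.5695 -0.3255  0.122 ]
 [ 0.5654 -0.2052  0.122 ]]
```

View pics/ear.png

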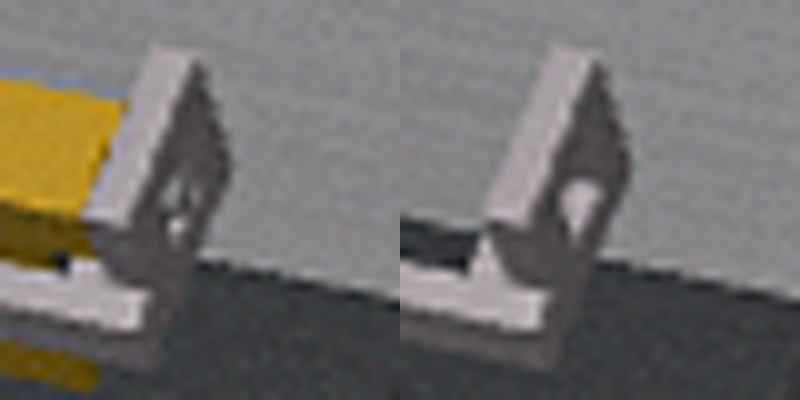

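Tab spacing is 39.5–40.7 mm (40 mm means the pin is fully out), and the pin shows in the ear hole. Handing in.

```bash
python3 - <<'E'
from h import *
env.close_job()
E
```

```text
the job is handed in; nothing more can be done
```

The yellow guard is hanging in the stand's yoke with its pin sprung out into the hole, and the job is handed in (the simulator gives no verdict). I pinched its tabs (opening about 27.5 mm, pin fully back), lifted it off the grey bracket and lowered it onto the stand by feel.

- **Contact:** The guard touched down at the expected home height. I felt both ears about 5 mm apart, which matches the clearance given. The tool force changed by no more than about 8 N at any reading against the stand.
- **Release:** I centred the guard between the ears, then opened the gripper while it was resting on the ledges. The arm backed off without catching anything.
- **Final pictures:** The block is at about (0.5795, −0.265), within about 1 mm in x and 4 mm in y of my stand estimate. The tabs are 39.5–40.7 mm apart, where 40 mm means the pin is fully out. The pin also shows in the ear hole.
- **Clock:** 23 s of the 58 s had gone at the last reading.

No check failed or disagreed by more than about 2 mm. I did not re-measure the tin, punch and bumpers at the end, but the path stayed well clear of them.

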